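Press a medal home on the bench press

ROBOT

A 6-joint arm with a two-finger parallel gripper is mounted at the origin on the work surface. World frame = base frame: x ahead of the robot, y to its left, z up, the work surface at z = 0. Lengths are in m, angles in rad, forces in N, time in s.
With the tool pointing down it reaches from about 0.375 to 0.9 m from the base axis. Payload 3.1 kg.
Tool frame: the origin (TCP) lies on the centre line of the jaws, within the pads' length; the fingertips stand 19 mm ahead of it and the grasp point (between the pads) is the TCP; z points along the fingers, y is the line along which they close (so a half turn about z gives the same grasp; the last joint's range is limited). The gripper opens to 85 mm and grips with 20 to 120 N. Pads are 22 mm wide; open, the fingers measure 114 mm over their backs; the gripper's body (76 mm by 85 mm) begins 54 mm behind the grasp point. The pads swing forward as they close: fully open they stand 13 mm farther back than shut.
Start: joints at [1.071, 0.527, 1.433, -0, 1.181, -0.178], TCP at [0.197, 0.593, 0.25] pointing down, gripper open.
Joint ranges: [-3.08, 3.08], [-0.75, 2.2], [0.22, 2.44], [-1.43, 4.57], [0, 2.65], [-2.85, 2.85]. Speed limits (rad/s): [2.79, 2.79, 3.14, 3.14, 3.14, 3.14].

INTERFACE

Orientations are given as a unit quaternion [x, y, z, w].
In Python, from station import manip, cams, sign_off gives the robot as it stands.
- The arm moves only by the tool carry_out, never from a script. Its argument "targets" is a list that holds one entry, the list of rows, each a list of 7 numbers: the shift along the tool's x, y, z in cm, then the turn, a rotation vector about the tool's x, y, z in degrees, then the finger opening in cm, from 0 to 8.54. A call has 1 to 12 rows; each row is the pose to reach, as a shift and turn from the pose commanded when the call began, along the tool's axes at that moment; what a row does not reach only later rows make up. A row lasts 1/12 s, in which the tool goes at most 41.7 mm and 7.16 degrees, less where a joint would pass 70% of its speed; a pose out of reach is approached as far as the arm can. A call with a gripper value outside its range is refused whole. The fingers move at their own pace and stop on an object; "force" is the grip in N (left out, the last holds). Time passes only in rows, so rows that repeat a pose let the fingers close. It gives the time, the measured TCP pose, the force, the opening and the grip force at its end, in the units of the state.
- manip.sense(): the state, without advancing time (a new reading comes with each control period).
- cams.snapshot(name): name is "side" or "top"; returns the picture (384x512x3 uint8, red, green, blue); there is no depth.
- cams.camera_info(name): a dict with "K" (3x3 intrinsics, pixels), "T" (4x4, takes a point from camera to world coordinates). Camera axes: x right, y down, z forward; pixel columns grow to the right and rows downward; lengths in m; the calibration is good to about 2 mm. A picture is of the moment at which its call begins. camera_info takes no time and is no camera call.
- sign_off(): hands the job in; it is judged then, once.
The state is a dict: "t": time; "q": joint angles; "qd": joint speeds; "tau": joint torques, N m; "tcp_pos": TCP position; "tool_rot": TCP orientation; "force": force on the tool from outside, world axes, zero at the start; "ft_torque": the same for the moment, N m; "finger_gap": opening from 0.0 (shut) to 1.0 (fully open); "gripper_force": force on a finger pad.
Only numpy, scipy, OpenCV 4.12 (cv2) and the standard library are available. Lean on these libraries where they do the work, as an engineer would, in place of code of your own. Each camera call takes 0.05 s, during which the arm holds its last target. There are 200 camera calls.

TASK

Flip the yellow-knobbed switch on top of the press over to on (leaning away from the lever), so that its load gauge is live. Then pull the red lever handle down until you feel the brass medal bottom in its steel frame, and keep it pressed home for about a second without forcing it. Ease the lever back up slowly until it is fully home, never letting it snap up, then flip the switch back to off and leave the other tools on the bench where they are.

Things in the scene. Friction and masses are not known exactly. Their poses are not given: they have to be found in the camera images.
- press: Blue bench press, fixed; place and yaw vary. Origin on the bench under the lever pivot; x to its back (away from the robot at yaw 0), y to the lever's side, z up. Its frame, mm: base 200 x 130 x 25 centred at x 10; head x -30 to 100, y -28 to 28, z 110 to 200; lever pivot (axis y) at x 0, z 170; load gauge box on the head x 18 to 98, z up to 222; switch hinge (axis x) at x 58, y 0, z 225.
- ram: Steel ram, round dark foot 48 mm across; origin at the centre of its lower face, 88 mm above the bench at rest, over the medal. It goes down 40 mm per rad of lever, so it presses with 3.75 times the extra force at the handle (square to the lever). It meets the medal after 15 to 27 mm, different each time; over 170 N spoils the medal.
- lever (a joint): Lever angle, rad: 0 fully home (raised, 0.6 rad above level, pointing to the press's -x), growing as it is pulled down, 1.15 at most. A spring returns it: about 4 N at the handle when home, 6 N when well down. Let go when down, it snaps up much faster than the 1.3 rad/s allowed.
- grip (a point): Middle of the red lever handle, a freely turning sleeve 90 mm long, 27 mm thick, along the press's y, 150 mm from the pivot: at lever angle a it is at x -150 cos(0.6-a), y 107, z 170 + 150 sin(0.6-a) mm in the press's frame. A 14 mm thick lever arm joins its inner end (y 50 mm).
- seat (a joint): How far the medal is pressed into its frame, m: 0 at the start (8 mm proud), 0.008 flush, at a hard stop. It slides against a steady drag of about 30 N at the ram. Medal: brass disc 60 mm across, 10 mm thick, in a 90 mm square steel frame under the ram, packed up to a different, unmeasured height each time.
- switch (a joint): Angle of the load gauge's isolator switch, rad: 0 off (stalk leans to the press's +y, the lever side), 1.2 on (stalk leans as far to the press's -y). It has no spring: past upright (0.6) it falls over to the other side by its own weight and rests there.
- switch_knob (a point): Centre of the yellow ball, 30 mm across, on the end of the switch's 10 mm thick stalk, 80 mm from the switch hinge. It swings in the press's y-z plane.
- hammer: Bystander: hammer with wooden handle, 200 mm, lying on the bench.
- bench_block: Bystander: steel bench block 90 x 90 x 28 mm.
- wax_tube: Bystander: upright green wax cylinder 44 mm across, 110 mm tall.

How it is judged:
By the outcome, as a careful person would: the job done as asked, in the order asked, and still so for the second after the job is handed in, with the robot touching nothing.
It also fails if it takes over 72 s, if anything falls off the work surface, if the arm or the gripper's body presses on something with over 40 N, if the wrist force passes 120 N, or if a joint passes its speed limit or range.

## Working session

There is one attempt and no reset: what is moved stays moved. The work goes in short steps, Python scripts to look and compute and a tool call to move; the robot and the scene stay as the last step left them, time stands still between calls to the robot, and variables do not carry over. Pictures are saved under pics/ and viewed, at most 10 in all, crops included, and the job is handed in when it is done.

Besides the shell and the picture viewer there is one more tool, called after "Request:" in YAML: its name, and indented under it one key for each argument. carry_out: Moves the arm, as the interface text tells. Its arguments: {"type":"object","properties":{"targets":{"type":"array"},"force":{"type":"number"}},"required":["targets"]}

```bash
mkdir -p pics
python3 - <<'E'
from station import manip,cams
import cv2,numpy as np
s=manip.sense();print(s)
for n in("side","top"):
    im=cams.snapshot(n);cv2.imwrite(f"pics/{n}0.png",im[:,:,::-1]);c=cams.camera_info(n);print(n,np.round(c["K"],1).tolist(),np.round(c["T"],4).tolist())
E
```

```text
{'t': 0.0, 'q': array([ 1.07149017e+00,  5.28453754e-01,  1.43390082e+00,  4.76732319e-06,
        1.18140509e+00, -1.78489525e-01]), 'qd': array([ 0.00101396, -0.00016054,  0.00103193, -0.00121935, -0.00181553,
       -0.00133776]), 'tau': array([ 5.49498855e-04, -4.42349625e+01, -1.78024113e+01, -3.39094941e-04,
        8.56089173e-03,  1.77752948e-06]), 'tcp_pos': array([0.19672446, 0.59252045, 0.24934168]), 'tool_rot': array([ 1.59722097e-01,  9.87161424e-01, -1.02114378e-03, -3.62287589e-04]), 'force': array([-0.09174219, -0.29952334, -0.04123069]), 'ft_torque': array([ 0.03159292, -0.0270567 ,  0.02869293]), 'gripper_force': 0.0, 'finger_gap': 0.9967938033785532}
side [[369.1, 0.0, 252.7], [0.0, 369.1, 195.1], [0.0, 0.0, 1.0]] [[0.9409, -0.1911, 0.2797, 0.3153], [-0.3387, -0.5502, 0.7633, -0.7426], [0.0081, -0.8129, -0.5824, 0.782], [0.0, 0.0, 0.0, 1.0]]
top [[388.7, 0.0, 259.2], [0.0, 388.7, 191.9], [0.0, 0.0, 1.0]] [[0.0089, -0.9983, 0.0576, 0.5077], [-0.9997, -0.0102, -0.0216, 0.0352], [0.0222, -0.0573, -0.9981, 1.2265], [0.0, 0.0, 0.0, 1.0]]
```

View pics/side0.png

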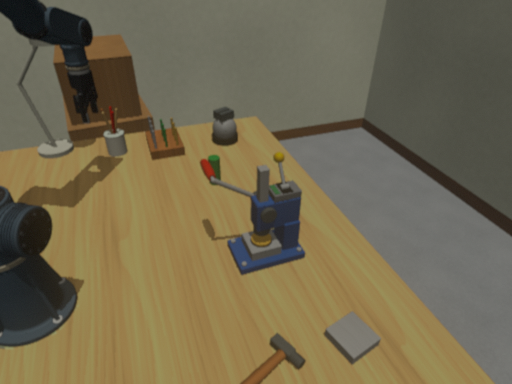

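View pics/top0.png

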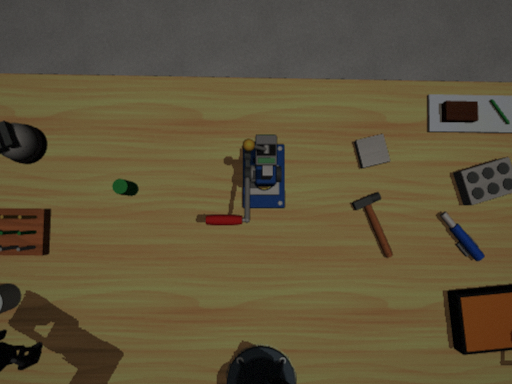

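The side view shows the press near (265,220), with the red handle at (208,170) and the yellow knob at (279,157). In the top view the handle is at (224,219), the knob at (249,145) and the base spans about (243–285, 145–208). Next I'll triangulate these.

```bash
cat > h.py <<'E'
from station import manip,cams
import cv2,numpy as np
from scipy.spatial.transform import Rotation as R
from scipy.optimize import least_squares
def px(n,im,col,roi):
    h=cv2.cvtColor(im,cv2.COLOR_RGB2HSV);H,S,V=cv2.split(h)
    m={"red":((H<6)|(H>174))&(S>170)&(V>70),"yellow":(H>20)&(H<32)&(S>185)&(V>90)}[col].astype(np.uint8)
    k=np.zeros_like(m);x0,y0,x1,y1=roi;k[y0:y1,x0:x1]=1;m&=k
    N,l,st,c=cv2.connectedComponentsWithStats(m)
    if N<2:return None
    i=1+np.argmax(st[1:,4]);return c[i],st[i]
def ray(n,p):
    c=cams.camera_info(n);d=c["T"][:3,:3]@np.linalg.inv(c["K"])@[p[0],p[1],1];return c["T"][:3,3],d/np.linalg.norm(d)
def tri(ps,pt):
    A=np.zeros((3,3));b=np.zeros(3);L=[ray("side",ps),ray("top",pt)]
    for o,d in L:
        P=np.eye(3)-np.outer(d,d);A+=P;b+=P@o
    x=np.linalg.solve(A,b);return x,[np.linalg.norm(np.cross(x-o,d)) for o,d in L]
def plane(n,p,z):
    o,d=ray(n,p);return o+d*(z-o[2])/d[2]
E
python3 - <<'E'
from h import *
S=cv2.imread("pics/side0.png")[:,:,::-1].copy();T=cv2.imread("pics/top0.png")[:,:,::-1].copy()
for c,rs,rt in(("red",(190,145,235,195),(190,205,250,232)),("yellow",(265,145,295,170),(238,135,260,156))):
    a=px("side",S,c,rs);b=px("top",T,c,rt);print(c,a,b)
    x,e=tri(a[0],b[0]);print(np.round(x,4),np.round(e,4))
h=cv2.cvtColor(T,cv2.COLOR_RGB2HSV);m=cv2.inRange(h,(108,120,40),(125,255,255));m[:130]=0;m[215:]=0;m[:,:235]=0;m[:,295:]=0
ys,xs=np.nonzero(m);r=cv2.minAreaRect(np.c_[xs,ys].astype(np.float32));print(r)
for p in cv2.boxPoints(r):print(p,plane("top",p,.025))
cv2.imwrite("pics/z.png",cv2.resize(np.vstack([np.hstack([T[120:230,190:300],S[140:250,195:305]])])[:,:,::-1],None,fx=3.6,fy=3.6))
E
```

```text
red (array([207.12631579, 167.58947368]), array([202, 160,  11,  16,  95], dtype=int32)) (array([223.51211073, 219.60207612]), array([206, 216,  36,   9, 289], dtype=int32))
[0.4934 0.102  0.2599] [0.0005 0.0005]
yellow (array([278.63934426, 156.26229508]), array([274, 152,  10,   9,  61], dtype=int32)) (array([249.2, 143.7]), array([246, 141,   7,   7,  20], dtype=int32))
[0.6766 0.0406 0.2944] [0.0015 0.0015]
((262.9999694824219, 175.99998474121094), (61.99999237060547, 39.99999237060547), 90.0)
[242.99997 144.99998] [0.72289661 0.06083009 0.025     ]
[282.99997 144.99998] [ 0.72450991 -0.06398973  0.025     ]
[282.99997 206.99998] [ 0.5310054  -0.06503886  0.025     ]
[242.99997 206.99998] [0.52984774 0.05864314 0.025     ]
```

View pics/z.png

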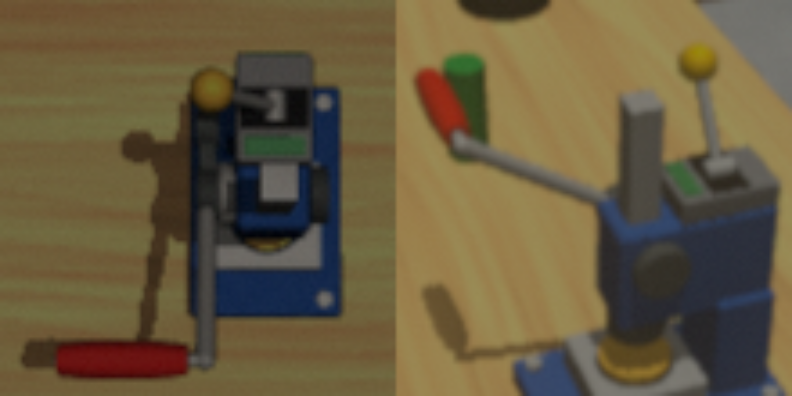

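The crop confirms yaw is close to 0, with the handle along y and the knob leaning to the lever side. That puts the press origin at about (0.618, -0.004) with yaw ≈ 0.008, and the grip and knob heights are within 5 mm of nominal. I'll use one tool pose throughout (tool x = world y, tool y = world x, pointing down).

```bash
cat >> h.py <<'E'
D=R.from_matrix(np.array([[0,1,0],[1,0,0],[0,0,-1.]]))
def rel(p,s=None):
    s=s or manip.sense();r=R.from_quat(s["tool_rot"])
    return np.round(r.inv().apply(np.array(p)-s["tcp_pos"])*100,2),np.round((r.inv()*D).as_rotvec(degrees=True),1)
E
python3 -c "
from h import *
print(rel([.44,.36,.33]),rel([.676,.13,.295]))"
```

```text
(array([-30.42, -14.42,  -8.04]), array([-0.1,  0.1, 71.6])) (array([-60.07, -28.8 ,  -4.52]), array([-0.1,  0.1, 71.6]))
```

Request:
carry_out:
  targets:
    - [[-3,-1.4,-0.8,0,0,6.5,0],[-6,-2.9,-1.6,0,0,13,0],[-9,-4.3,-2.4,0,0,19.5,0],[-12,-5.7,-3.2,0,0,26,0],[-15,-7.2,-4,0,0,32.5,0],[-18,-8.6,-4.8,0,0,39,0],[-21,-10,-5.6,0,0,45.5,0],[-24,-11.4,-6.4,0,0,52,0],[-27,-12.9,-7.2,0,0,58.5,0],[-30.4,-14.4,-8,0,0,65,0],[-30.4,-14.4,-8,0,0,71.6,0],[-30.4,-14.4,-8,0,0,71.6,0]]

```text
t: 1.1
tcp_pos: [0.4418, 0.3591, 0.3304]
tool_rot: [0.709, 0.705, 0.0, -0.0]
force: [-0.7, 0.2, -0.2]
finger_gap: 0.001
gripper_force: 0.0
```

```bash
python3 -c "
from h import *
s=manip.sense();print(s['t'],s['tcp_pos'],s['q'],rel([.676,.11,.295]))"
```

```text
1.1 [0.44177315 0.35906212 0.33036525] [4.86188268e-01 3.67806326e-01 1.47403739e+00 1.17842335e-04
 1.29946536e+00 4.91652317e-01] (array([-24.78,  23.56,   3.54]), array([ 0. , -0. , -0.3]))
```

Request:
carry_out:
  targets:
    - [[-2.5,2.4,0,0,0,0,0],[-5,4.8,0,0,0,0,0],[-7.5,7.2,0,0,0,0,0],[-10,9.6,0,0,0,0,0],[-12.5,12,0,0,0,0,0],[-15,14.4,0,0,0,0,0],[-17.5,16.8,0,0,0,0,0],[-20,19.2,1,0,0,0,0],[-22.5,21.6,2,0,0,0,0],[-24.8,23.6,3.5,0,0,0,0],[-24.8,23.6,3.5,0,0,0,0],[-24.8,23.6,3.5,0,0,0,0]]

```text
t: 2.1
tcp_pos: [0.6755, 0.1123, 0.2926]
tool_rot: [0.707, 0.708, -0.002, -0.002]
force: [-0.4, 0.4, -0.1]
finger_gap: -0.001
gripper_force: 0.0
```

Request:
carry_out:
  targets:
    - [[-1.5,0,0,0,0,0,0],[-3,0,0,0,0,0,0],[-4,0,0,0,0,0,0],[-5,0,0,0,0,0,0],[-6,0,0,0,0,0,0],[-7,0,0,0,0,0,0],[-8,0,0,0,0,0,0],[-9,0,0,0,0,0,0],[-10,0,0,0,0,0,0],[-11,0,0,0,0,0,0],[-11.5,0,0,0,0,0,0],[-12,0,0,0,0,0,0]]

```text
t: 3.1
tcp_pos: [0.6762, -0.0083, 0.2951]
tool_rot: [0.707, 0.707, -0.0, -0.0]
force: [0.9, 0.9, 0.1]
finger_gap: 0.001
gripper_force: 0.0
```

Run:
```python
from h import *
S=cams.snapshot("side");T=cams.snapshot("top")
a=px("side",S,"yellow",(245,140,320,190));b=px("top",T,"yellow",(230,130,290,165));print(a,b)
if a and b: print(tri(a[0],b[0]))
s=manip.sense();print(s['t'],s['tcp_pos'],s['force'])
cv2.imwrite("pics/z1.png",cv2.resize(np.hstack([T[90:230,180:320],S[120:260,190:330]])[:,:,::-1],None,fx=2.8,fy=2.8))
```

```text
(array([293.30769231, 173.28205128]), array([289, 169,  10,  10,  78], dtype=int32)) (array([288.66666667, 145.66666667]), array([288, 145,   2,   2,   3], dtype=int32))
(array([ 0.67344906, -0.0550183 ,  0.29831837]), [np.float64(0.0003024036427335604), np.float64(0.00030240364273360703)])
3.2 [ 0.67628861 -0.00823521  0.29517114] [-1.32145744  0.12474046 -0.56699369]
```

View pics/z1.png

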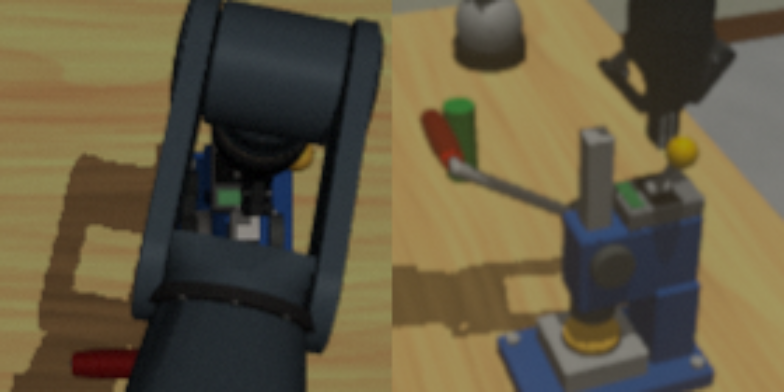

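The switch is over: the knob is now at y ≈ -0.055, as expected for on. Now the handle.

Request:
carry_out:
  targets:
    - [[2,0,-2,0,0,0,0],[4,-1,-4.5,0,0,0,0],[6,-3,-6,0,0,0,3],[8,-6,-6,0,0,0,6],[10,-9,-6,0,0,0,6.5],[12.2,-12,-6,0,0,0,6.5],[12.2,-15,-6,0,0,0,6.5],[12.2,-18.2,-6,0,0,0,6.5],[12.2,-18.2,-4,0,0,0,6.5],[12.2,-18.2,-1,0,0,0,6.5],[12.2,-18.2,1,0,0,0,6.5],[12.2,-18.2,1,0,0,0,6.5]]

```text
t: 4.2
tcp_pos: [0.4911, 0.1151, 0.2819]
tool_rot: [0.707, 0.708, -0.003, -0.003]
force: [-0.2, -0.5, -0.1]
finger_gap: 0.76
gripper_force: 0.0
```

Run:
```python
from h import *
S=cams.snapshot("side");T=cams.snapshot("top")
s=manip.sense();print(s['t'],s['tcp_pos'],s['force'])
cv2.imwrite("pics/z2.png",cv2.resize(np.hstack([T[150:270,170:290],S[100:220,160:280]])[:,:,::-1],None,fx=3.2,fy=3.2))
```

```text
4.3 [0.49413988 0.11497302 0.28534478] [ 0.47344699 -0.26482129  0.62805309]
```

View pics/z2.png

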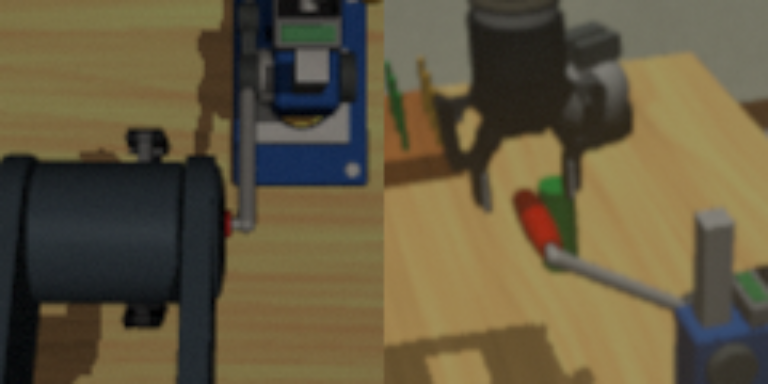

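The fingers straddle the handle in x. Descending 2.8 cm and closing.

Request:
carry_out:
  targets:
    - [[0,0,1,0,0,0,6.5],[0,0,2,0,0,0,6.5],[0,0,2.8,0,0,0,6.5],[0,0,2.8,0,0,0,4],[0,0,2.8,0,0,0,3.2],[0,0,2.8,0,0,0,2.4],[0,0,2.8,0,0,0,2.2],[0,0,2.8,0,0,0,2],[0,0,2.8,0,0,0,2],[0,0,2.8,0,0,0,2]]
  force: 40

```text
t: 5.13
tcp_pos: [0.4942, 0.1147, 0.258]
tool_rot: [0.707, 0.707, 0.0, 0.0]
force: [-2.9, -1.2, 4.6]
finger_gap: 0.297
gripper_force: 39.4
```

Run:
```python
from h import *
s=manip.sense();print(s)
p0=s['tcp_pos']
# arc rows relative to grasp (tool y = dx, tool z = -dz), cm
for a in np.arange(0,1.0,.025):
    print(round(a,3),np.round([-15*(np.cos(.6-a)-np.cos(.6)),15*(np.sin(.6)-np.sin(.6-a)),40*a],2))
```

```text
{'t': 5.1333, 'q': array([7.45720456e-03, 3.59464991e-01, 1.71477447e+00, 1.21808119e-04,
       1.06680040e+00, 6.87792156e-03]), 'qd': array([-2.96311973e-04,  1.93360183e-03,  1.80456857e-03,  4.20101642e-04,
       -1.89153679e-03,  3.01972717e-05]), 'tau': array([ -0.56143932, -31.98830724, -15.9898603 ,  -0.05105556,
        -0.6867286 ,   0.07924142]), 'tcp_pos': array([0.49420815, 0.11471819, 0.25800145]), 'tool_rot': array([7.06922709e-01, 7.07290749e-01, 2.34280492e-04, 1.56047553e-04]), 'force': array([-2.90109244, -1.20230695,  4.62857689]), 'ft_torque': array([0.07064953, 0.39692278, 0.06069426]), 'gripper_force': 39.38348329626024, 'finger_gap': 0.2972793544926241}
0.0 [-0.  0.  0.]
0.025 [-0.21  0.31  1.  ]
0.05 [-0.41  0.63  2.  ]
0.075 [-0.6   0.95  3.  ]
0.1 [-0.78  1.28  4.  ]
0.125 [-0.96  1.61  5.  ]
0.15 [-1.13  1.95  6.  ]
0.175 [-1.29  2.28  7.  ]
0.2 [-1.44  2.63  8.  ]
0.225 [-1.58  2.98  9.  ]
0.25 [-1.71  3.33 10.  ]
0.275 [-1.83  3.68 11.  ]
0.3 [-1.95  4.04 12.  ]
0.325 [-2.06  4.4  13.  ]
0.35 [-2.15  4.76 14.  ]
0.375 [-2.24  5.12 15.  ]
0.4 [-2.32  5.49 16.  ]
0.425 [-2.39  5.86 17.  ]
0.45 [-2.45  6.23 18.  ]
0.475 [-2.5  6.6 19. ]
0.5 [-2.55  6.97 20.  ]
0.525 [-2.58  7.35 21.  ]
0.55 [-2.6   7.72 22.  ]
0.575 [-2.62  8.09 23.  ]
0.6 [-2.62  8.47 24.  ]
0.625 [-2.62  8.84 25.  ]
0.65 [-2.6   9.22 26.  ]
0.675 [-2.58  9.59 27.  ]
0.7 [-2.55  9.97 28.  ]
0.725 [-2.5  10.34 29.  ]
0.75 [-2.45 10.71 30.  ]
0.775 [-2.39 11.08 31.  ]
0.8 [-2.32 11.45 32.  ]
0.825 [-2.24 11.82 33.  ]
0.85 [-2.15 12.18 34.  ]
0.875 [-2.06 12.54 35.  ]
0.9 [-1.95 12.9  36.  ]
0.925 [-1.83 13.26 37.  ]
0.95 [-1.71 13.61 38.  ]
0.975 [-1.58 13.96 39.  ]
```

Request:
carry_out:
  targets:
    - [[0,-0.2,0.3,0,0,0,2],[0,-0.4,0.6,0,0,0,2],[0,-0.6,0.95,0,0,0,2],[0,-0.8,1.3,0,0,0,2],[0,-0.95,1.6,0,0,0,2],[0,-1.15,1.95,0,0,0,2],[0,-1.3,2.3,0,0,0,2],[0,-1.45,2.65,0,0,0,2],[0,-1.6,3.0,0,0,0,2],[0,-1.7,3.3,0,0,0,2],[0,-1.85,3.7,0,0,0,2],[0,-1.95,4.05,0,0,0,2]]

```text
t: 6.13
tcp_pos: [0.4746, 0.1145, 0.2173]
tool_rot: [0.707, 0.707, 0.0, 0.0]
force: [-3.6, -0.1, 6.8]
finger_gap: 0.299
gripper_force: 39.5
```

Run:
```python
from h import *
s=manip.sense();print(s['t'],s['tcp_pos'],s['force'],s['gripper_force'])
```

```text
6.1333 [0.47464478 0.11449732 0.21726141] [-3.64961948 -0.13808549  6.83551915] 39.50530506670475
```

Request:
carry_out:
  targets:
    - [[0,-0.05,0.2,0,0,0,2],[0,-0.1,0.35,0,0,0,2],[0,-0.15,0.55,0,0,0,2],[0,-0.2,0.7,0,0,0,2],[0,-0.25,0.9,0,0,0,2],[0,-0.3,1.1,0,0,0,2]]

```text
t: 6.63
tcp_pos: [0.4717, 0.1145, 0.2063]
tool_rot: [0.707, 0.707, -0.0, 0.0]
force: [-2.0, -0.8, 5.7]
finger_gap: 0.302
gripper_force: 39.5
```

Request:
carry_out:
  targets:
    - [[0,-0.05,0.2,0,0,0,2],[0,-0.08,0.35,0,0,0,2],[0,-0.12,0.55,0,0,0,2],[0,-0.15,0.75,0,0,0,2]]

```text
t: 6.97
tcp_pos: [0.4702, 0.1144, 0.1988]
tool_rot: [0.707, 0.707, 0.0, 0.0]
force: [-1.8, -0.4, 5.7]
finger_gap: 0.301
gripper_force: 39.5
```

Request:
carry_out:
  targets:
    - [[0,-0.02,0.2,0,0,0,2],[0,-0.05,0.35,0,0,0,2],[0,-0.07,0.55,0,0,0,2],[0,-0.1,0.75,0,0,0,2]]

```text
t: 7.3
tcp_pos: [0.4691, 0.1144, 0.1912]
tool_rot: [0.707, 0.707, -0.0, 0.0]
force: [-2.7, -0.5, 6.3]
finger_gap: 0.3
gripper_force: 39.5
```

Request:
carry_out:
  targets:
    - [[0,-0.02,0.2,0,0,0,2],[0,-0.04,0.35,0,0,0,2],[0,-0.06,0.55,0,0,0,2],[0,-0.08,0.75,0,0,0,2]]

```text
t: 7.63
tcp_pos: [0.4684, 0.1144, 0.1838]
tool_rot: [0.707, 0.707, -0.0, 0.0]
force: [-2.6, 0.3, 5.8]
finger_gap: 0.302
gripper_force: 39.5
```

Request:
carry_out:
  targets:
    - [[0,-0.01,0.2,0,0,0,2],[0,-0.02,0.35,0,0,0,2],[0,-0.03,0.55,0,0,0,2],[0,-0.04,0.75,0,0,0,2]]

```text
t: 7.97
tcp_pos: [0.4681, 0.1144, 0.1763]
tool_rot: [0.707, 0.707, -0.0, 0.0]
force: [-2.1, -0.8, 6.4]
finger_gap: 0.298
gripper_force: 39.5
```

Request:
carry_out:
  targets:
    - [[0,0,0.2,0,0,0,2],[0,0,0.35,0,0,0,2],[0,0,0.55,0,0,0,2],[0,0,0.75,0,0,0,2]]

```text
t: 8.3
tcp_pos: [0.4681, 0.1144, 0.1688]
tool_rot: [0.707, 0.707, 0.0, 0.0]
force: [-2.7, -1.2, 7.2]
finger_gap: 0.303
gripper_force: 39.5
```

Request:
carry_out:
  targets:
    - [[0,0.01,0.2,0,0,0,2],[0,0.02,0.35,0,0,0,2],[0,0.03,0.55,0,0,0,2],[0,0.04,0.75,0,0,0,2]]

```text
t: 8.63
tcp_pos: [0.4685, 0.1144, 0.1619]
tool_rot: [0.707, 0.707, 0.0, 0.0]
force: [-3.9, -1.7, 13.8]
finger_gap: 0.304
gripper_force: 40.2
```

Contact with the medal: handle force is now about 14 N, which is spring plus drag. Bottoming should come about 30 mm of handle travel further on.

Request:
carry_out:
  targets:
    - [[0,0.02,0.2,0,0,0,2],[0,0.04,0.35,0,0,0,2],[0,0.06,0.55,0,0,0,2],[0,0.08,0.75,0,0,0,2]]

```text
t: 8.97
tcp_pos: [0.4693, 0.1144, 0.1546]
tool_rot: [0.707, 0.707, 0.0, 0.0]
force: [-4.1, -1.0, 14.5]
finger_gap: 0.3
gripper_force: 40.2
```

Request:
carry_out:
  targets:
    - [[0,0.03,0.2,0,0,0,2],[0,0.05,0.35,0,0,0,2],[0,0.08,0.55,0,0,0,2],[0,0.11,0.75,0,0,0,2]]

```text
t: 9.3
tcp_pos: [0.4704, 0.1144, 0.1471]
tool_rot: [0.707, 0.707, 0.0, 0.0]
force: [-4.1, -0.5, 13.6]
finger_gap: 0.297
gripper_force: 40.2
```

Run:
```python
from h import *
s=manip.sense();print(s['t'],s['tcp_pos'],s['force'],s['gripper_force'])
```

```text
9.3 [0.47036514 0.11441793 0.1471148 ] [-4.11086445 -0.46772787 13.61009621] 40.20566054619849
```

Request:
carry_out:
  targets:
    - [[0,0.03,0.15,0,0,0,2],[0,0.06,0.3,0,0,0,2],[0,0.09,0.45,0,0,0,2]]

```text
t: 9.55
tcp_pos: [0.4713, 0.1144, 0.1426]
tool_rot: [0.707, 0.707, 0.0, 0.0]
force: [-3.1, -0.5, 13.4]
finger_gap: 0.297
gripper_force: 40.2
```

Request:
carry_out:
  targets:
    - [[0,0.02,0.1,0,0,0,2],[0,0.04,0.2,0,0,0,2]]

```text
t: 9.72
tcp_pos: [0.4717, 0.1144, 0.1406]
tool_rot: [0.707, 0.707, 0.0, 0.0]
force: [-4.0, -0.5, 14.7]
finger_gap: 0.301
gripper_force: 40.2
```

Request:
carry_out:
  targets:
    - [[0,0.02,0.1,0,0,0,2],[0,0.04,0.2,0,0,0,2]]

```text
t: 9.88
tcp_pos: [0.4721, 0.1144, 0.1386]
tool_rot: [0.707, 0.707, 0.0, 0.0]
force: [-3.7, -0.5, 14.0]
finger_gap: 0.298
gripper_force: 40.2
```

Request:
carry_out:
  targets:
    - [[0,0.03,0.1,0,0,0,2],[0,0.05,0.2,0,0,0,2]]

```text
t: 10.05
tcp_pos: [0.4726, 0.1144, 0.1367]
tool_rot: [0.707, 0.707, 0.0, 0.0]
force: [-3.8, -1.0, 14.8]
finger_gap: 0.303
gripper_force: 40.2
```

Request:
carry_out:
  targets:
    - [[0,0.02,0.08,0,0,0,2],[0,0.04,0.15,0,0,0,2]]

```text
t: 10.22
tcp_pos: [0.473, 0.1144, 0.1352]
tool_rot: [0.707, 0.707, 0.0, 0.0]
force: [-4.8, -0.9, 16.8]
finger_gap: 0.302
gripper_force: 40.4
```

Request:
carry_out:
  targets:
    - [[0,0.01,0.05,0,0,0,2],[0,0.02,0.1,0,0,0,2]]

```text
t: 10.38
tcp_pos: [0.4731, 0.1144, 0.1346]
tool_rot: [0.707, 0.707, 0.0, 0.0]
force: [-5.7, -0.4, 20.3]
finger_gap: 0.302
gripper_force: 40.9
```

The force is climbing at the stop. I'll press slightly more, then hold about 1 s.

Request:
carry_out:
  targets:
    - [[0,0.01,0.05,0,0,0,2],[0,0.02,0.1,0,0,0,2],[0,0.03,0.15,0,0,0,2],[0,0.04,0.2,0,0,0,2]]

```text
t: 10.72
tcp_pos: [0.4734, 0.1145, 0.1336]
tool_rot: [0.707, 0.707, 0.0, 0.001]
force: [-8.5, -1.4, 30.2]
finger_gap: 0.303
gripper_force: 41.7
```

Request:
carry_out:
  targets:
    - [[0,0,0,0,0,0,2],[0,0,0,0,0,0,2]]

```text
t: 10.88
tcp_pos: [0.4734, 0.1144, 0.1337]
tool_rot: [0.707, 0.707, 0.0, 0.001]
force: [-7.5, -0.4, 28.6]
finger_gap: 0.301
gripper_force: 41.5
```

Ram force is about 88 N. Holding one second, then easing up in stages at about 0.3 rad/s.

Request:
carry_out:
  targets:
    - [[0,0,0,0,0,0,2],[0,0,0,0,0,0,2],[0,0,0,0,0,0,2],[0,0,0,0,0,0,2],[0,0,0,0,0,0,2],[0,0,0,0,0,0,2],[0,0,0,0,0,0,2],[0,0,0,0,0,0,2],[0,0,0,0,0,0,2],[0,0,0,0,0,0,2],[0,0,0,0,0,0,2],[0,0,0,0,0,0,2]]

```text
t: 11.88
tcp_pos: [0.4734, 0.1145, 0.1337]
tool_rot: [0.707, 0.707, 0.0, 0.001]
force: [-7.9, -0.3, 27.6]
finger_gap: 0.301
gripper_force: 41.5
```

Request:
carry_out:
  targets:
    - [[0,-0.04,-0.47,0,0,0,2],[0,-0.13,-0.83,0,0,0,2],[0,-0.21,-1.2,0,0,0,2],[0,-0.28,-1.57,0,0,0,2],[0,-0.34,-1.94,0,0,0,2],[0,-0.39,-2.31,0,0,0,2],[0,-0.44,-2.68,0,0,0,2],[0,-0.47,-3.06,0,0,0,2],[0,-0.49,-3.43,0,0,0,2],[0,-0.51,-3.81,0,0,0,2],[0,-0.51,-4.18,0,0,0,2],[0,-0.51,-4.56,0,0,0,2]]

```text
t: 12.88
tcp_pos: [0.4681, 0.1144, 0.1769]
tool_rot: [0.707, 0.707, -0.0, 0.0]
force: [-2.7, -0.9, 5.6]
finger_gap: 0.303
gripper_force: 39.4
```

Request:
carry_out:
  targets:
    - [[0,0.02,-0.37,0,0,0,2],[0,0.04,-0.74,0,0,0,2],[0,0.07,-1.12,0,0,0,2],[0,0.12,-1.49,0,0,0,2],[0,0.17,-1.86,0,0,0,2],[0,0.23,-2.23,0,0,0,2],[0,0.3,-2.6,0,0,0,2],[0,0.38,-2.97,0,0,0,2],[0,0.47,-3.33,0,0,0,2],[0,0.56,-3.69,0,0,0,2],[0,0.67,-4.05,0,0,0,2],[0,0.79,-4.41,0,0,0,2]]

```text
t: 13.88
tcp_pos: [0.4758, 0.1146, 0.2207]
tool_rot: [0.707, 0.707, -0.001, -0.0]
force: [-4.6, -0.7, 4.4]
finger_gap: 0.303
gripper_force: 39.4
```

Request:
carry_out:
  targets:
    - [[0,0.12,-0.35,0,0,0,2],[0,0.25,-0.7,0,0,0,2],[0,0.39,-1.05,0,0,0,2],[0,0.54,-1.4,0,0,0,2],[0,0.7,-1.73,0,0,0,2],[0,0.87,-2.07,0,0,0,2],[0,1.05,-2.4,0,0,0,2],[0,1.23,-2.73,0,0,0,2],[0,1.42,-3.05,0,0,0,2],[0,1.62,-3.37,0,0,0,2],[0,1.83,-3.68,0,0,0,2],[0,1.83,-3.68,0,0,0,2]]

```text
t: 14.88
tcp_pos: [0.4943, 0.1148, 0.258]
tool_rot: [0.707, 0.707, -0.0, -0.001]
force: [-6.2, -1.3, 7.4]
finger_gap: 0.301
gripper_force: 39.7
```

Run:
```python
from h import *
s=manip.sense();print(s['t'],s['tcp_pos'],s['force'],s['gripper_force'])
```

```text
14.8833 [0.49428877 0.11479476 0.25796073] [-6.16687457 -1.261134    7.40689037] 39.7141407430172
```

Request:
carry_out:
  targets:
    - [[0,0.02,-0.08,0,0,0,2],[0,0.03,-0.16,0,0,0,2],[0,0.05,-0.25,0,0,0,2],[0,0.05,-0.25,0,0,0,2]]

```text
t: 15.22
tcp_pos: [0.4944, 0.1147, 0.2585]
tool_rot: [0.707, 0.707, -0.001, -0.001]
force: [-2.5, 0.0, -5.9]
finger_gap: 0.299
gripper_force: 40.1
```

Firmly against the home stop: the 2.5 mm command moved it only 0.5 mm. Release, lift and go round to the -y side of the knob.

Request:
carry_out:
  targets:
    - [[0,0.05,-0.1,0,0,0,3.2],[0,0.05,-0.1,0,0,0,4.5],[0,0.05,-0.1,0,0,0,6],[0,0.05,-0.1,0,0,0,6.5],[0,0.05,-0.1,0,0,0,6.5],[0,0,-1.5,0,0,0,6.5],[0,0,-4,0,0,0,6.5],[0,0,-7,0,0,0,6.5],[0,0,-10,0,0,0,6.5],[0,0,-12,0,0,0,5],[0,0,-12,0,0,0,2],[0,0,-12,0,0,0,0]]

```text
t: 16.22
tcp_pos: [0.4957, 0.1147, 0.3812]
tool_rot: [0.707, 0.707, 0.001, 0.001]
force: [-1.1, -0.2, -0.1]
finger_gap: 0.341
gripper_force: 0.0
```

Request:
carry_out:
  targets:
    - [[-2.5,2,0,0,0,0,0],[-5,4,0,0,0,0,0],[-7.5,6,0,0,0,0,0],[-10,8,0,0,0,0,0],[-12.5,10,0,0,0,0,0],[-15,12,0,0,0,0,0],[-17.5,14,0,0,0,0,0],[-20,16,0,0,0,0,0],[-22.5,18.1,0,0,0,0,0],[-24,18.1,0,0,0,0,0],[-24,18.1,0,0,0,0,0],[-24,18.1,0,0,0,0,0]]

```text
t: 17.22
tcp_pos: [0.6752, -0.1255, 0.3776]
tool_rot: [0.708, 0.707, -0.001, -0.002]
force: [0.8, 0.7, -0.4]
finger_gap: -0.003
gripper_force: 0.0
```

Run:
```python
from h import *
S=cams.snapshot("side");T=cams.snapshot("top")
s=manip.sense();print(s['t'],s['tcp_pos'],s['force'],s['finger_gap'],rel([.676,-.125,.295]))
a=px("side",S,"red",(190,145,235,195));b=px("top",T,"red",(190,205,250,232));print(a,b,tri(a[0],b[0]))
cv2.imwrite("pics/z3.png",cv2.resize(np.hstack([T[90:230,180:320],S[120:260,190:330]])[:,:,::-1],None,fx=2.8,fy=2.8))
```

```text
17.3167 [ 0.67521585 -0.12399405  0.37907848] [-0.45965814  0.30605185 -0.05397449] -0.001127990605971688 (array([-0.11,  0.1 ,  8.41]), array([-0.1, -0.1,  0.1]))
(array([205.17777778, 163.86666667]), array([202, 160,   8,   8,  45], dtype=int32)) (array([220.51824818, 219.34671533]), array([206, 215,  35,  10, 274], dtype=int32)) (array([0.49227573, 0.10924626, 0.26782434]), [np.float64(0.0023298327506708688), np.float64(0.0023298327506708497)])
```

View pics/z3.png

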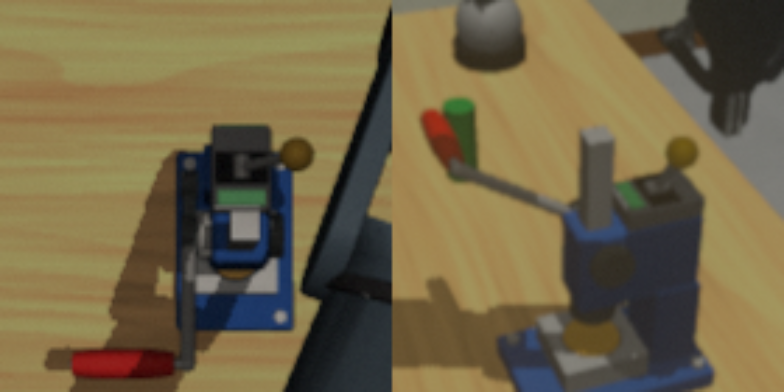

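The crop shows the lever back up, the medal flush and the knob still at -y. Descend and push it towards +y.

Request:
carry_out:
  targets:
    - [[0,0,2,0,0,0,0],[0,0,4,0,0,0,0],[0,0,6,0,0,0,0],[0,0,7.5,0,0,0,0],[0,0,8.4,0,0,0,0],[0,0,8.4,0,0,0,0],[1,0,8.4,0,0,0,0],[2,0,8.4,0,0,0,0],[3,0,8.4,0,0,0,0],[4,0,8.4,0,0,0,0],[5,0,8.4,0,0,0,0],[6,0,8.4,0,0,0,0]]

```text
t: 18.32
tcp_pos: [0.6767, -0.0647, 0.2969]
tool_rot: [0.707, 0.707, 0.0, 0.001]
force: [-0.5, -1.8, 0.8]
finger_gap: 0.001
gripper_force: 0.8
```

Request:
carry_out:
  targets:
    - [[1,0,0,0,0,0,0],[2,0,0,0,0,0,0],[3,0,0,0,0,0,0],[4,0,0,0,0,0,0],[5,0,0,0,0,0,0],[5.7,0,0,0,0,0,0],[6.4,0,0,0,0,0,0],[6.4,0,0,0,0,0,0],[6.4,0,0,0,0,0,0]]

```text
t: 19.07
tcp_pos: [0.6761, -0.001, 0.2957]
tool_rot: [0.707, 0.707, -0.0, 0.0]
force: [0.1, 0.0, -1.2]
finger_gap: 0.0
gripper_force: 0.0
```

Request:
carry_out:
  targets:
    - [[-2,0,-0.5,0,0,0,0],[-5,0,-2,0,0,0,0],[-8,0,-4,0,0,0,0],[-11,0,-7,0,0,0,0],[-14,0,-9,0,0,0,0],[-15,0,-9,0,0,0,0],[-15,0,-9,0,0,0,0],[-15,0,-9,0,0,0,0]]

```text
t: 19.73
tcp_pos: [0.6755, -0.1515, 0.3845]
tool_rot: [0.708, 0.707, -0.0, -0.001]
force: [-0.0, 0.8, 0.2]
finger_gap: 0.002
gripper_force: 0.0
```

Run:
```python
from h import *
S=cams.snapshot("side");T=cams.snapshot("top")
s=manip.sense();print(s['t'],s['tcp_pos'],s['force'])
a=px("side",S,"yellow",(265,145,295,170));b=px("top",T,"yellow",(238,135,265,156));print(a,b)
if a and b: print(tri(a[0],b[0]))
cv2.imwrite("pics/z4.png",np.hstack([T[60:300,80:480],S[120:360,190:512]])[:,:,::-1])
```

```text
19.8333 [ 0.67543046 -0.14977015  0.38377217] [ 0.34800711  0.70288836 -0.35650106]
(array([278.42857143, 156.49206349]), array([274, 153,  10,   8,  63], dtype=int32)) (array([249.6, 146.6]), array([248, 146,   4,   2,   5], dtype=int32))
(array([0.67207611, 0.03867219, 0.29507619]), [np.float64(0.0013029958811554099), np.float64(0.0013029958811552349)])
```

View pics/z4.png

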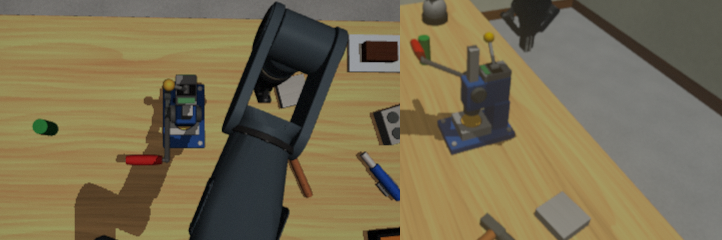

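The knob is back at its off position (side pixel (278,156), same as at the start). The lever is home, the bystanders are untouched and the arm is clear.

```bash
python3 -c "
from station import sign_off
print(sign_off())"
```

```text
the job is handed in; nothing more can be done
None
```

I handed the job in at about 20 s: I flipped the switch on, seated the medal and held it over 1 s at roughly 90 N (estimated), eased the lever back to its home stop, flipped the switch back to off, and left the other tools untouched.

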